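Close the vent valve and hold the sample cell against its seal

TASK

Get the sample cell ready for its leak test: first turn the black vent-valve knob clockwise (from the red dot towards the green one) until it clicks past its detent and sits at the green dot, and only then swing the red-handled cam lever up until it stands upright, where the cam lifts the vial highest against the sealing head. A spring pulls the lever back, so finish with the gripper's fingers still on the lever, holding it steady at that highest point, and leave everything else on the bench where it is.

Things in the scene. Friction and masses are not known exactly. Their poses are not given: they have to be found in the camera images.
- valve (a joint): Vent-valve knob angle, rad, on a vertical axis through valve_grip. 0 = pointer at the red dot, grows clockwise seen from above, hard stop at 1.2 = pointer at the green dot. An over-centre spring detent resists with about 0.15 N m at first, fading to nothing at 0.6 (the knob springs back if let go before), then snaps the knob on to 1.2, where it stays by itself. Starts at 0.
- valve_grip (a point): Grip point of the knob: on its axis, 80 mm above the bench, 9 mm below the top of the black bar grip. The bar is 50 mm long along this point's x, 14 mm wide along its y, and 32 mm high (57 to 89 mm above the bench), standing on a disc of 52 mm diameter whose top is 59 mm above the bench. The point turns with the knob; its z is up; the white pointer line is on its -x half.
- valve_block: White valve block, 100 x 100 x 45 mm, fixed to the bench, with an aluminium ring (72 mm across, 6 mm high) under the knob and tube fittings out of its +y and -y faces (to 74 mm from the centre). Origin at the centre of its underside, z up. Red dot on its -x side, green dot 1.2 rad clockwise of it.
- lever (a joint): Cam lever angle, rad. 0 = lever level, pointing to the station's -x side; grows as the handle swings up and over towards +x; 1.57 = upright, the highest lift (about 14 mm); past it the lift falls again, hard stop at 2.1. Starts between 0 and 0.5. A return spring and friction: about 0.75 N m (7 N at the handle) to bring it upright; let go, it falls back to about 0.75.
- lever_grip (a point): Middle of the lever's red round handle: 20 mm diameter, 70 mm long, lying level along the station's y axis, free all round; the steel lever arm (8 mm thick) meets its inner (+y) end 37 mm from this point. It is 110 mm from the lever's axis and turns with the lever.
- lever_pivot (a point): Point on the lever's axis (parallel to the station's y) in the plane of lever_grip, 62 mm above the bench. Fixed. Its x, y, z axes are those of the station.
- station: Cell lift station fixed to the bench: aluminium base 150 x 170 x 16 mm (y from -65 to +105 mm), grey shaft brackets to 78 mm high at y = -36 and +92 mm, and a blue sealing head 110 x 50 mm on two steel posts centred at y = +50 mm, underside 182 mm and top 208 mm above the bench. Origin at the centre under the lever's axis (95 mm in +y from lever_pivot), z up; the lever lies to its -x side at the start.
- cell_cap (a point): Centre of the top of the blue vial cap on the lifting carriage, 167 mm above the bench with the lever level, about 181 mm at the highest lift, just at the head's seal.
- rack: Bystander: white tube rack with blue-capped tubes, 100 x 175 x 88 mm, origin centre of underside.
- bottle_a: Bystander: clear bottle with blue cap, 66 mm across, 130 mm high, origin centre of underside.
- bottle_b: Bystander: amber bottle with blue cap, 72 mm across, 140 mm high, origin centre of underside.
- tip_box: Bystander: blue pipette-tip box, 87 x 122 x 63 mm, origin centre of underside.
- spatula: Bystander: steel lab spatula lying flat, 160 mm long.
- dish: Bystander: white weighing dish, 90 mm across, 25 mm high, origin centre of underside.
- jar: Bystander: small white jar, 50 mm across, 55 mm high, between the valve block and the station, origin centre of underside.
There are look-alikes about, which are no part of the job. What is shaped like the valve_block but yellow is not meant.

How it is judged:
By the outcome, as a careful person would: the job done as asked, in the order asked, and still so for the second after the job is handed in, while the arm keeps its last pose, push and grip.
It also fails if it takes over 54 s, if anything falls off the work surface, if the arm or the gripper's body presses on something with over 40 N, if the wrist force passes 120 N, or if a joint passes its speed limit or range.

ROBOT

A 7-joint arm with a two-finger parallel gripper is mounted at the origin on the work surface. World frame = base frame: x ahead of the robot, y to its left, z up, the work surface at z = 0. Lengths are in m, angles in rad, forces in N, time in s.
With the tool pointing down it reaches from about 0.425 to 0.925 m from the base axis. Payload 6.8 kg.
Tool frame: the origin (TCP) lies midway between the tips of the shut fingers; the grasp point (between the pads) lies 19 mm behind it; z points along the fingers, y is the line along which they close (so a half turn about z gives the same grasp; the last joint's range is limited). The gripper opens to 88 mm and grips with 3 to 60 N. Pads are 20 mm wide; open, the fingers measure 115 mm over their backs; the gripper's body (75 mm by 178 mm) begins 61 mm behind the grasp point.
Start: joints at [0.999, 0.477, 0.022, 1.555, -0.011, 1.109, -0.083], TCP at [0.302, -0.604, 0.223] pointing down, gripper open.
Joint ranges: [-2.96, 2.96], [-0.34, 2.1], [-1.41, 1.46], [0.24, 2.44], [-1.37, 4.51], [0.17, 1.92], [-2.96, 2.96]. Speed limits (rad/s): [2.39, 2.39, 3.14, 3.14, 3.14, 3.14, 3.14].

INTERFACE

Orientations are given as a rotation vector (axis times angle).
In Python, from station import bot gives the robot as it stands.
- The arm moves only by the tool servo_tool, never from a script. Its argument "series" is a list of rows, each a list of 7 numbers: the shift along the tool's x, y, z in mm, then the turn, a rotation vector about the tool's x, y, z in degrees, then the opening, from 0 (shut) to 1 (fully open). In form: [[x, y, z, ax, ay, az, claw], ...]. A call has 1 to 12 rows; each row is the pose to reach, as a shift and turn from the pose commanded when the call began, along the tool's axes at that moment; what a row does not reach only later rows make up. A row lasts 1/8 s, in which the tool goes at most 62.5 mm and 10.7 degrees, less where a joint would pass 70% of its speed; a pose out of reach is approached as far as the arm can. A call with a gripper value outside its range is refused whole. The fingers move at their own pace and stop on an object; "newtons" is the grip in N (left out, the last holds). Time passes only in rows, so rows that repeat a pose let the fingers close. It gives the time, the measured TCP pose, the force, the opening and the grip force at its end, in the units of the state.
- bot.sense(): the state, without advancing time (a new reading comes with each control period).
- bot.capture(name): name is "scene" or "top" or "wrist"; returns the picture (384x512x3 uint8, blue, green, red); there is no depth.
- bot.get_calibration(name): a dict with "fx", "fy", "cx", "cy" (pixels), "xyz" and "orientation" of the camera in the world; the wrist camera has in their place "tool_from_camera" (4x4, takes a point from camera to tool coordinates, whose origin is the TCP and whose axes are the flange's). Camera axes: x right, y down, z forward; pixel columns grow to the right and rows downward; lengths in m; the calibration is good to about 2 mm. The wrist camera is an equidistant fisheye: a pixel r from the principal point sees the ray r / f radians off the axis. A picture is of the moment at which its call begins: read the wrist's pose just before it. get_calibration takes no time and is no camera call.
- bot.finish_job(): hands the job in; it is judged then, once.
Trained networks look in the newest picture that a camera, given by its name, has taken for a name from the list of things; names that differ only in an ending like _2 or _b are one class to them, and where a whole thing is asked for, a point or a joint stands for the part that bears it (a point fixed in the world has none). Each returns a list of dicts, best first, with "conf" (0 to 1); they miss things now and then, are a little off and sometimes report something else, mostly with a low value. They report only what shows in the picture. A call takes as long as a camera call. They do not tell look-alikes from the thing itself.
- bot.search_frame(name, camera): "centre" ([column, row] in pixels, amid what is visible of it).
- bot.trace(name, camera): "mask" (384x512 bool, what is visible of it) and "centre" ([column, row] in pixels, amid what is visible of it).
The state is a dict: "time_s": time; "q": joint angles; "dq": joint speeds; "joint_efforts": joint torques, N m; "tcp_pos": TCP position; "tcp_rot": TCP orientation; "contact_force": force on the tool from outside, world axes, zero at the start; "moment": the same for the moment, N m; "grip_width": finger opening in m; "finger_force": force on a finger pad.
Only numpy, scipy, OpenCV 4.12 (cv2) and the standard library are available. Lean on these libraries where they do the work, as an engineer would, in place of code of your own. Each camera call takes 0.05 s, during which the arm holds its last target. There are 200 camera calls.

## Working session

There is one attempt and no reset: what is moved stays moved. The work goes in short steps, Python scripts to look and compute and a tool call to move; the robot and the scene stay as the last step left them, time stands still between calls to the robot, and variables do not carry over. Pictures are saved under pics/ and viewed, at most 10 in all, crops included, and the job is handed in when it is done.

Besides the shell and the picture viewer there is one more tool, called as name(argument=value, ...), one argument or row to a line, values as JSON. servo_tool: Moves the arm, as the interface text tells. Its arguments: {"type":"object","properties":{"series":{"type":"array"},"newtons":{"type":"number"}},"required":["series"]}

```bash
mkdir -p pics; ls
cat > h.py <<'E'
import numpy as np, cv2
from scipy.spatial.transform import Rotation as R
from station import bot
def cam(n):
    c=bot.get_calibration(n); o=np.array(c["orientation"],float)
    M=o if o.shape==(3,3) else R.from_rotvec(o).as_matrix() if o.size==3 else R.from_quat(o).as_matrix()
    return c,M,np.array(c["xyz"])
def ray(n,px,z):
    c,M,p=cam(n); d=M@np.array([(px[0]-c["cx"])/c["fx"],(px[1]-c["cy"])/c["fy"],1]); return p+d*(z-p[2])/d[2]
def proj(n,P):
    c,M,p=cam(n); q=M.T@(np.array(P)-p); return np.array([c["fx"]*q[0]/q[2]+c["cx"],c["fy"]*q[1]/q[2]+c["cy"]])
E
python3 - <<'E'
from h import *
for n in("scene","top"):
    im=bot.capture(n); cv2.imwrite(f"pics/{n}0.png",im); print(bot.get_calibration(n))
    for t,z in(("valve_block",.04),("valve_grip",.08),("station",.1),("lever_grip",.08),("jar",.05),("cell_cap",.17)):
        for d in bot.search_frame(t,n)[:3]: print(n,t,round(d["conf"],2),np.round(d["centre"]),np.round(ray(n,d["centre"],z),3))
print(bot.sense())
a=cv2.imread("pics/scene0.png");b=cv2.imread("pics/top0.png")
cv2.imwrite("pics/both.png",cv2.resize(np.vstack([a,b]),None,fx=.78,fy=.78))
E
```

```text
pics
{'fx': 352.9890851555178, 'fy': 352.9890851555178, 'cx': 253.42482823984093, 'cy': 185.45645586464252, 'xyz': array([1.00964434, 0.33930244, 0.91541221]), 'orientation': array([-1.17172487, -2.49918554,  0.78494436])}
scene valve_block 0.65 [193. 169.] [ 0.595 -0.23   0.04 ]
scene valve_block 0.59 [132. 200.] [ 0.793 -0.283  0.04 ]
scene valve_grip 0.72 [132. 193.] [ 0.789 -0.275  0.08 ]
scene valve_grip 0.7 [311. 251.] [0.61  0.217 0.08 ]
scene valve_grip 0.5 [192. 162.] [ 0.599 -0.226  0.08 ]
scene station 0.61 [314. 248.] [0.608 0.222 0.1  ]
scene lever_grip 0.68 [301. 212.] [0.532 0.131 0.08 ]
scene lever_grip 0.45 [248. 213.] [0.628 0.02  0.08 ]
scene jar 0.59 [246. 213.] [0.616 0.005 0.05 ]
scene cell_cap 0.83 [316. 260.] [0.664 0.252 0.17 ]
{'fx': 425.6749650870026, 'fy': 425.6749650870026, 'cx': 252.84886481208935, 'cy': 193.00490540553122, 'xyz': array([0.46350279, 0.00758405, 1.3433649 ]), 'orientation': array([-2.16316238,  2.19837061, -0.09257821])}
top valve_block 0.82 [345. 127.] [ 0.773 -0.287  0.04 ]
top valve_block 0.72 [333. 190.] [ 0.577 -0.243  0.04 ]
top val
[... 351 characters left out ...]
 ]
{'time_s': 0.7, 'q': array([ 0.99891596,  0.47699465,  0.02237471,  1.55538302, -0.01149958,
        1.1092908 , -0.08309508]), 'dq': array([-0.0010915 , -0.00259975,  0.00050883, -0.00173204,  0.00015172,
        0.00010911,  0.00089806]), 'joint_efforts': array([-8.54686459e-04, -5.82583523e+01,  1.53179392e+00, -2.72892380e+01,
       -5.45156747e-02,  9.90317581e-03,  1.03873253e-05]), 'tcp_pos': array([ 0.30198333, -0.60371317,  0.22267419]), 'tcp_rot': array([3.05746049e+00, 7.21993487e-01, 6.28113532e-05]), 'contact_force': array([-0.5011593 ,  0.69700513,  0.30867306]), 'moment': array([-0.00017861,  0.00869908,  0.04513811]), 'finger_force': 0.0, 'grip_width': 0.0877220299507562}
```

View pics/both.png

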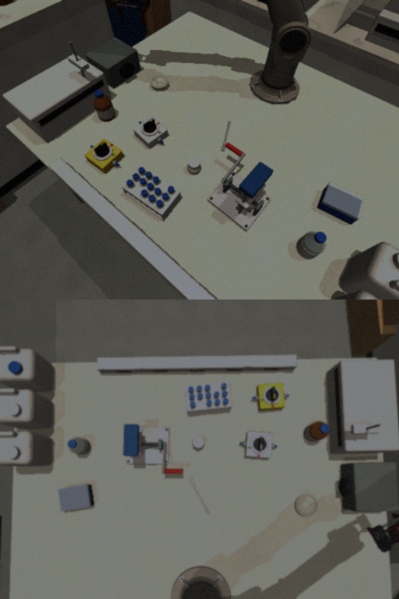

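Run:
```python
import cv2,numpy as np
a=cv2.imread("pics/scene0.png");b=cv2.imread("pics/top0.png")
x=cv2.resize(b[90:240,150:400],(800,480),interpolation=cv2.INTER_CUBIC)
cv2.imwrite("pics/crop1.png",x)
y=cv2.resize(a[130:310,95:365],(798,532),interpolation=cv2.INTER_CUBIC)
cv2.imwrite("pics/crop2.png",y)
```

```text
(no output)
```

View pics/crop1.png

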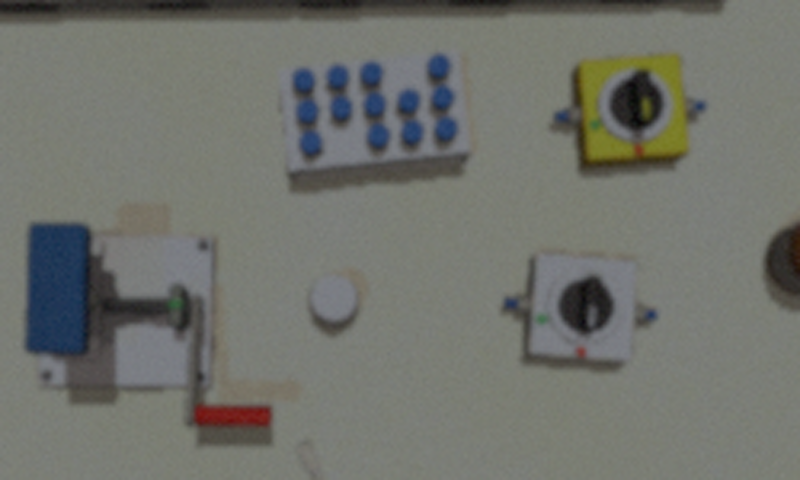

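View pics/crop2.png

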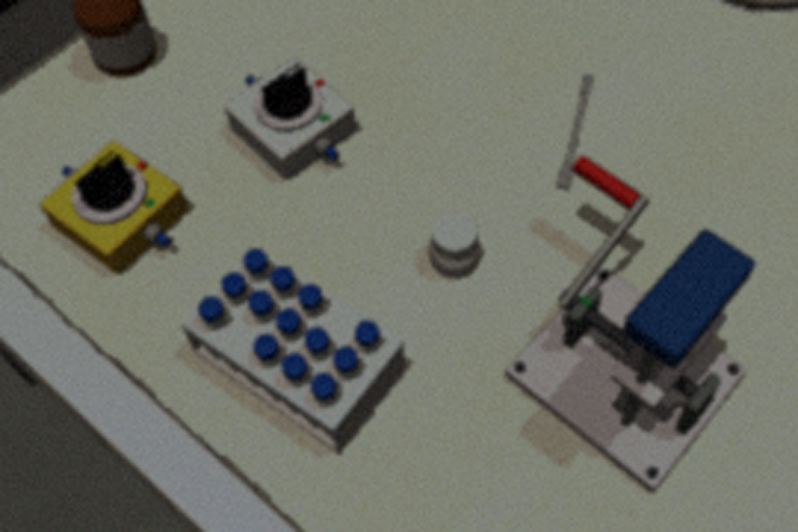

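The scene shows two valve blocks: the white one at top px (333,190) and scene px (193,169), and the yellow one at top px (345,127) and scene px (132,200). The white one fits the description; the yellow is the excluded look-alike. The crops confirm that its red dot is at top px (332,200), green at (319,190), and its pointer is towards red. The red lever handle is at top px (223,220), left of the jar at (257,182).

```bash
cat >> h.py <<'E'
def tri(pa,pb):
    A=[];b=[]
    for n,px in(("scene",pa),("top",pb)):
        c,M,p=cam(n); d=M@np.array([(px[0]-c["cx"])/c["fx"],(px[1]-c["cy"])/c["fy"],1]); d/=np.linalg.norm(d)
        Q=np.eye(3)-np.outer(d,d); A.append(Q); b.append(Q@p)
    return np.linalg.lstsq(np.vstack(A),np.hstack(b),rcond=None)[0]
def shift(P,yaw):
    s=bot.sense(); T=R.from_rotvec(s["tcp_rot"]); x=T.as_matrix()[:,0]
    y0=np.degrees(np.arctan2(x[1],x[0]))
    return np.round(1000*(T.inv().apply(np.array(P)-s["tcp_pos"])),1), "az",round((y0-yaw+180)%360-180,1), "yaw0",round(y0,2)
E
python3 - <<'E'
from h import *
yaw=lambda a,b:np.degrees(np.arctan2(*(b-a)[1::-1]))
r=ray("top",(331.9,200),.046);g=ray("top",(319.4,189.7),.046)
f1=ray("top",(310,184.7),.025);f2=ray("top",(352.5,188.4),.025)
print("red",r,"green",g,"fit",f1,f2,"mid",(f1+f2)/2,"y-axis yaw",yaw(f2,f1))
print("knob tri",tri((192,162),(332,181)))
print("lever tri",tri((301,212),(222.8,220)), ray("top",(222.8,220),.08))
a=ray("top",(150+198/3.2,90+416/3.2),.09);b=ray("top",(150+270/3.2,90+416/3.2),.09);print("handle ends",a,b,yaw(b,a))
# scene handle ends px: crop2 scale 2.956
print(tri((95+580/2.956,130+165/2.956),(150+270/3.2,90+416/3.2)),tri((95+635/2.956,130+200/2.956),(150+198/3.2,90+416/3.2)))
print(shift([.598,-.231,.2],180))
E
```

```text
red [ 0.5448461  -0.23805299  0.046     ] green [ 0.57704289 -0.20077327  0.046     ] fit [ 0.59497496 -0.17532716  0.025     ] [ 0.58128843 -0.30728973  0.025     ] mid [ 0.5881317  -0.24130844  0.025     ] y-axis yaw 84.07872287156817
knob tri [ 0.59782432 -0.2318471   0.07463928]
lever tri [ 0.48720267  0.10462226 -0.00116504] [0.48857811 0.09349791 0.08      ]
handle ends [0.48889934 0.12491131 0.09      ] [0.48782894 0.05881115 0.09      ] 89.07225691609892
[0.48661788 0.06059364 0.09441697] [0.4879577  0.12562549 0.09806201]
(array([ 431.5, -200.9,   22.7]), 'az', np.float64(-153.4), 'yaw0', np.float64(26.57))
```

servo_tool(
  series=[
    [38,-18,2,0,0,-10.5,1],
    [76,-36,4,0,0,-21,1],
    [114,-54,6,0,0,-31.5,1],
    [152,-72,8,0,0,-42,1],
    [190,-90,10,0,0,-52.5,1],
    [228,-108,12,0,0,-63,1],
    [266,-126,14,0,0,-73.5,1],
    [304,-144,16,0,0,-84,1],
    [342,-162,18,0,0,-94.5,1],
    [380,-180,20,0,0,-105,1],
    [410,-192,22,0,0,-115.5,1],
    [423,-198,23,0,0,-126,1],
  ],
)

```text
time_s: 2.2
tcp_pos: [0.5931, -0.235, 0.1997]
tcp_rot: [0.731, 3.055, 0.002]
contact_force: [0.5, 0.0, 0.7]
grip_width: 0.088
finger_force: 0.0
```

servo_tool(
  series=[
    [0,0,0,0,0,-10.6,1],
    [0,0,0,0,0,-21.4,1],
    [0,0,0,0,0,-21.4,1],
    [0,0,0,0,0,-21.4,1],
  ],
)

```text
time_s: 2.7
tcp_pos: [0.5917, -0.2376, 0.1997]
tcp_rot: [0.171, 3.137, 0.0]
contact_force: [0.6, 0.0, 0.6]
grip_width: 0.0878
finger_force: 0.0
```

```bash
cat >> h.py <<'E'
def wcam():
    s=bot.sense(); c=bot.get_calibration("wrist"); T=np.eye(4); T[:3,:3]=R.from_rotvec(s["tcp_rot"]).as_matrix(); T[:3,3]=s["tcp_pos"]
    return c,T@np.array(c["tool_from_camera"])
def wray(w,px,z):
    c,T=w; u=np.array([px[0]-c["cx"],px[1]-c["cy"]]); r=np.hypot(*u); th=r/c["fx"]
    d=T[:3,:3]@np.array([*(u/max(r,1e-9)*np.sin(th)),np.cos(th)]); p=T[:3,3]; return p+d*(z-p[2])/d[2]
def wproj(w,P):
    c,T=w; q=T[:3,:3].T@(np.array(P)-T[:3,3]); r=np.hypot(q[0],q[1]); th=np.arctan2(r,q[2]); return np.array([c["cx"],c["cy"]])+c["fx"]*th*q[:2]/r
E
python3 - <<'E'
from h import *
print(bot.sense()); w=wcam(); im=bot.capture("wrist"); print(w)
for t in("valve_grip","valve_block"):
    for d in bot.trace(t,"wrist")[:2]:
        print(t,d["conf"],d["centre"],wray(w,d["centre"],.08),d["mask"].sum())
cv2.imwrite("pics/w1.png",im)
E
```

```text
{'time_s': 2.7, 'q': array([ 0.73810345,  0.51232789, -0.63189514,  1.63985532,  0.3311162 ,
        1.09865387,  1.47677351]), 'dq': array([-0.00407928, -0.0029755 ,  0.00394131,  0.00257123,  0.00155296,
        0.00084128,  0.01054364]), 'joint_efforts': array([ 1.37171522e-01, -5.47295880e+01, -7.76650608e+00, -2.56109762e+01,
        2.54647998e-02,  7.65054999e-02,  2.67414894e-02]), 'tcp_pos': array([ 0.59165381, -0.23758243,  0.19968134]), 'tcp_rot': array([1.71335624e-01, 3.13687195e+00, 2.76371225e-05]), 'contact_force': array([0.58264165, 0.03627803, 0.5877347 ]), 'moment': array([ 0.07498604, -0.09682932, -0.00245714]), 'finger_force': 0.0, 'grip_width': 0.08782404427719759}
({'fx': 297.3186396354542, 'fy': 297.3186396354542, 'cx': 257.630374030167, 'cy': 191.3433884867742, 'tool_from_camera': array([[-7.24977449e-04, -9.59507574e-01, -2.81681896e-01,
         7.81357716e-02],
       [ 9.99999718e-01, -6.40159065e-04, -3.93137701e-04,
        -1.02318337e-03],
       [ 1.96897383e-04, -2.81682101e-01,  9.59507767e-01,
        -1.60969164e-01],
       [ 0.00000000e+00,  0.00000000e+00,  0.00000000e+00,
         1.00000000e+00]])}, array([[ 1.09635508e-01,  9.53716883e-01,  2.80007431e-01,
         5.13864031e-01],
       [ 9.93971843e-01, -1.05145246e-01, -3.10556439e-02,
        -2.30091807e-01],
       [-1.76841556e-04,  2.81724304e-01, -9.59495381e-01,
         3.60647043e-01],
       [ 0.00000000e+00,  0.00000000e+00,  0.00000000e+00,
         1.00000000e+00]]))
valve_grip 0.91 [257.4, 181.1] [ 0.58540126 -0.23825814  0.08      ] 1944
valve_grip 0.6 [229.4, 327.6] [ 0.76740051 -0.29341596  0.08      ] 868
valve_block 0.76 [255.4, 169.9] [ 0.57409167 -0.23895031  0.08      ] 8403
valve_block 0.73 [232.8, 321.9] [ 0.75801502 -0.28765549  0.08      ] 2974
```

View pics/w1.png

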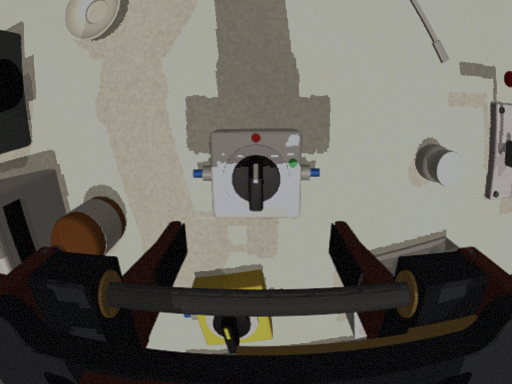

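The wrist view shows the white block squarely aligned: knob centre at px (256,180), red dot at (256,138), green at (293,163), and the bar running vertically down to (256,210).

Run:
```python
from h import *
w=wcam()
f=lambda p,z:np.round(wray(w,p,z),4)
print("disc",f((256,180),.059),"red",f((256,138),.046),"green",f((293,163),.046))
print("bar ends",f((256.5,209.5),.089),f((257,163),.089))
print("block top L/R edges",f((210.5,172),.045),f((300,172),.045))
print("block top near/far",f((255,130),.045),f((255,217),.045),"ring",f((255,146),.051))
c,T=w
for P in([.59,-.237,.089],):
  pass
im=cv2.imread("pics/w1.png")
cv2.imwrite("pics/w1c.png",cv2.resize(im[115:235,195:315],(600,600),interpolation=cv2.INTER_CUBIC))
```

```text
disc [ 0.5895 -0.2401  0.059 ] red [ 0.5471 -0.2355  0.046 ] green [ 0.5781 -0.1987  0.046 ]
bar ends [ 0.6114 -0.2419  0.089 ] [ 0.5659 -0.2364  0.089 ]
block top L/R edges [ 0.5785 -0.2892  0.045 ] [ 0.5891 -0.1917  0.045 ]
block top near/far [ 0.5385 -0.2357  0.045 ] [ 0.636  -0.2464  0.045 ] ring [ 0.5548 -0.2374  0.051 ]
```

View pics/w1c.png

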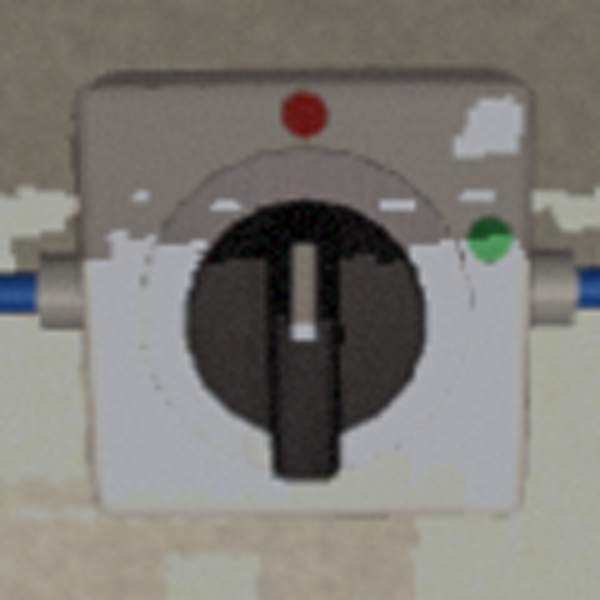

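servo_tool(
  series=[
    [3,-3,45,0,0,0,1],
    [3,-3,90,0,0,0,0.7],
    [3,-3,120,0,0,0,0.5],
    [3,-3,134,0,0,0,0.4],
    [3,-3,134,0,0,0,0.0],
    [3,-3,134,0,0,0,0.0],
    [3,-3,134,0,0,0,0.0],
    [3,-3,134,0,0,0,0.0],
  ],
  newtons=25,
)

```text
time_s: 3.85
tcp_pos: [0.5889, -0.2402, 0.0665]
tcp_rot: [0.165, 3.136, -0.001]
contact_force: [0.8, -0.1, -0.1]
grip_width: 0.0215
finger_force: 0.0
```

servo_tool(
  series=[
    [0,0,0,0,0,0,0],
    [0,0,0,0,0,0,0],
    [0,0,0,0,0,0,0],
    [0,0,0,0,0,0,0],
  ],
)

```text
time_s: 4.35
tcp_pos: [0.5888, -0.2394, 0.0662]
tcp_rot: [0.164, 3.137, 0.001]
contact_force: [-0.9, 2.7, 5.5]
grip_width: 0.0137
finger_force: 25.0
```

servo_tool(
  series=[
    [0,0,0,0,0,8,0],
    [0,0,0,0,0,16,0],
    [0,0,0,0,0,24,0],
    [0,0,0,0,0,32,0],
    [0,0,0,0,0,40,0],
    [0,0,0,0,0,48,0],
    [0,0,0,0,0,56,0],
    [0,0,0,0,0,63,0],
    [0,0,0,0,0,68,0],
    [0,0,0,0,0,70,0],
    [0,0,0,0,0,70,0],
  ],
)

```text
time_s: 5.72
tcp_pos: [0.5898, -0.2382, 0.0662]
tcp_rot: [1.93, 2.478, 0.003]
contact_force: [1.4, 4.6, 4.0]
grip_width: 0.0144
finger_force: 25.3
```

Run:
```python
from h import *
s=bot.sense();print(s, shift([.5888,-.2394,.2],0))
```

```text
{'time_s': 5.725, 'q': array([ 0.48839745,  0.60395418, -0.27667782,  1.75893854,  0.21447624,
        0.80660633,  0.35688019]), 'dq': array([ 3.69035590e-03,  8.19631174e-05, -4.77769682e-03,  1.38669136e-03,
        2.14017570e-03,  1.28955900e-03,  9.62935549e-03]), 'joint_efforts': array([  3.81762788, -57.24415541,   0.89162517, -20.36993265,
         0.70093995,   0.31902339,  -0.66935543]), 'tcp_pos': array([ 0.58982002, -0.23821765,  0.06617226]), 'tcp_rot': array([1.92976245, 2.47784744, 0.00317221]), 'contact_force': array([1.42208297, 4.62942218, 4.03928684]), 'moment': array([ 1.02446338, -0.42462867,  0.45988913]), 'finger_force': 25.276177525520325, 'grip_width': 0.014434469213708065} (array([  -0.8,   -1. , -133.8]), 'az', np.float64(104.2), 'yaw0', np.float64(104.18))
```

servo_tool(
  series=[
    [0,0,0,0,0,0,0.5],
    [0,0,0,0,0,0,0.5],
    [0,0,0,0,0,0,0.5],
    [0,0,-40,0,0,0,0.8],
    [0,0,-90,0,0,0,1],
    [0,0,-140,0,0,0,1],
    [0,0,-150,0,0,0,1],
  ],
)

```text
time_s: 6.6
tcp_pos: [0.5902, -0.2411, 0.2196]
tcp_rot: [1.932, 2.47, 0.003]
contact_force: [-0.1, -0.5, -0.3]
grip_width: 0.0802
finger_force: 0.0
```

Run:
```python
from h import *
s=bot.sense();print(s["tcp_pos"],s["time_s"],s["grip_width"]); w=wcam(); im=bot.capture("wrist")
p=wproj(w,[.588,-.24,.06]); print(p)
x,y=np.clip(p.astype(int),70,310)
cv2.imwrite("pics/w2.png",cv2.resize(im[max(y-70,0):y+70,max(x-70,0):x+70],(560,560),interpolation=cv2.INTER_CUBIC))
print("lever"); print(shift([.488,.093,.2],90))
```

```text
[ 0.59017242 -0.24105139  0.21961545] 6.6 0.08021206086038675
[256.28467619 174.29244128]
lever
(array([348.6, -18.3,  17.7]), 'az', np.float64(13.9), 'yaw0', np.float64(103.94))
```

View pics/w2.png

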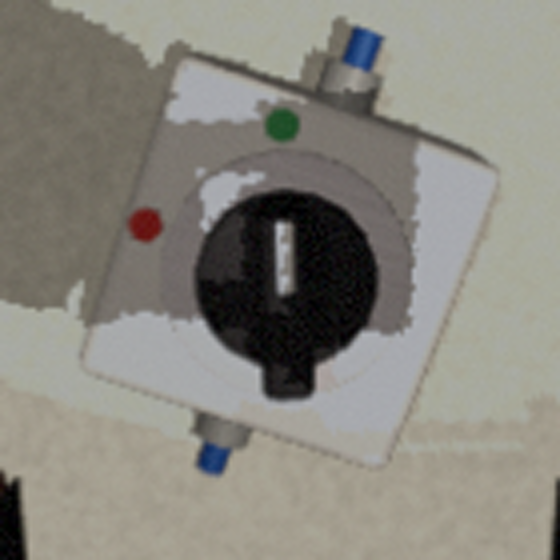

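The pointer line (crop px 283,255) now points at the green dot (283,125): the valve is set. Next is the lever.

servo_tool(
  series=[
    [55,-3,0,0,0,3,1],
    [110,-6,0,0,0,6,1],
    [165,-9,0,0,0,9,1],
    [220,-12,0,0,0,12,1],
    [275,-15,0,0,0,14,1],
    [330,-18,0,0,0,14,1],
    [349,-18,0,0,0,14,1],
    [349,-18,0,0,0,14,1],
    [349,-18,0,0,0,14,1],
  ],
)

```text
time_s: 7.78
tcp_pos: [0.4866, 0.0926, 0.2147]
tcp_rot: [-2.223, -2.219, 0.003]
contact_force: [-0.7, 0.0, -0.1]
grip_width: 0.0877
finger_force: 0.0
```

Run:
```python
from h import *
s=bot.sense();print(s["tcp_pos"],s["time_s"],s["q"]); w=wcam(); im=bot.capture("wrist")
for d in bot.trace("lever_grip","wrist")[:2]: print("net",d["conf"],d["centre"],d["mask"].sum())
# red mask
hsv=cv2.cvtColor(im,cv2.COLOR_BGR2HSV); m=((hsv[...,0]<8)|(hsv[...,0]>172))&(hsv[...,1]>150)&(hsv[...,2]>60)
n,l,st,ce=cv2.connectedComponentsWithStats(m.astype(np.uint8))
for i in range(1,n):
    if st[i,4]>150: print(st[i],ce[i],np.round(wray(w,ce[i],.096),4)); print(cv2.minAreaRect(np.argwhere(l==i)[:,::-1].astype(np.float32)))
cv2.imwrite("pics/w3.png",im)
```

```text
[0.48656904 0.09263948 0.21471871] 7.775 [ 0.07466751  0.22364963 -0.44474626  1.95907989  0.11511384  0.98483112
 -0.42652779]
net 0.67 [274.3, 150.3] 3470
[ 252  151   21   71 1299] [261.88067744 185.08852964] [0.4895 0.0931 0.096 ]
((262.1507873535156, 186.104248046875), (19.3531494140625, 69.98993682861328), 0.9710220098495483)
```

View pics/w3.png

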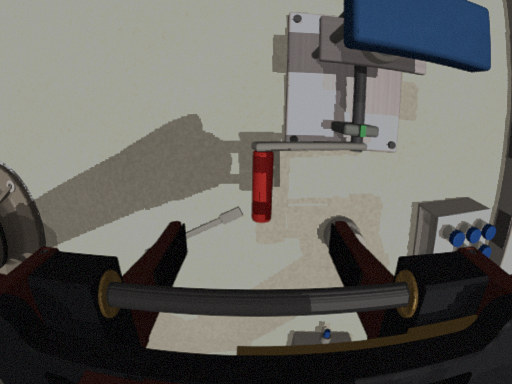

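The red handle is at px (262,186), vertical in the picture, with the lever arm running from (258,147) to the shaft at about (360,147). The green shaft mark is at (362,130).

Run:
```python
from h import *
w=wcam(); f=lambda p,z:np.round(wray(w,p,z),4)
print("base corners",f((286,137),.016),f((398,152),.016),f((289,14),.016), "bolts",f((294,139),.016),f((391.5,145),.016),f((297,18),.016))
print("hub",f((360,146),.062),"shaft mark",f((362,130),.070),f((360,80),.066))
for z in(.08,.09,.1,.11,.12):
    a,b=f((262.5,151.5),z),f((261,221),z); print(z,a,b,np.linalg.norm(a-b), (a+b)/2)
```

```text
base corners [0.5203 0.1317 0.016 ] [0.6708 0.1164 0.016 ] [0.5242 0.2851 0.016 ] bolts [0.5302 0.1293 0.016 ] [0.6602 0.1253 0.016 ] [0.5338 0.2802 0.016 ]
hub [0.5989 0.1283 0.062 ] shaft mark [0.5974 0.1468 0.07  ] [0.595  0.2007 0.066 ]
0.08 [0.4908 0.1235 0.08  ] [0.4892 0.0487 0.08  ] 0.07481711034248784 [0.49   0.0861 0.08  ]
0.09 [0.4906 0.1251 0.09  ] [0.4891 0.0527 0.09  ] 0.07241553700691584 [0.48985 0.0889  0.09   ]
0.1 [0.4905 0.1266 0.1   ] [0.489  0.0568 0.1   ] 0.06981611561810065 [0.48975 0.0917  0.1    ]
0.11 [0.4903 0.1281 0.11  ] [0.4889 0.0609 0.11  ] 0.06721458175128368 [0.4896 0.0945 0.11  ]
0.12 [0.4901 0.1297 0.12  ] [0.4888 0.0649 0.12  ] 0.06481303881164655 [0.48945 0.0973  0.12   ]
```

servo_tool(
  series=[
    [-2,3,45,0,0,1.4,1],
    [-2,3,90,0,0,1.4,1],
    [-2,3,125,0,0,1.4,0.8],
    [-2,3,139,0,0,1.4,0.6],
    [-2,3,139,0,0,1.4,0],
    [-2,3,139,0,0,1.4,0],
    [-2,3,139,0,0,1.4,0],
    [-2,3,139,0,0,1.4,0],
    [-2,3,139,0,0,1.4,0],
    [-2,3,139,0,0,1.4,0],
    [-2,3,139,0,0,1.4,0],
  ],
  newtons=20,
)

```text
time_s: 9.25
tcp_pos: [0.4904, 0.0923, 0.0769]
tcp_rot: [2.249, 2.193, 0.002]
contact_force: [3.6, -0.1, -1.1]
grip_width: 0.0196
finger_force: 20.0
```

servo_tool(
  series=[
    [0,5.5,-13.5,0,0,0,0],
    [0,12.5,-26,0,0,0,0],
    [0,20.5,-36.5,0,0,0,0],
    [0,30,-47,0,0,0,0],
    [0,40.5,-55,0,0,0,0],
    [0,40.5,-55,0,0,0,0],
  ],
)

```text
time_s: 10.0
tcp_pos: [0.5278, 0.0911, 0.1325]
tcp_rot: [-2.247, -2.192, 0.009]
contact_force: [-12.0, 1.0, 9.6]
grip_width: 0.0194
finger_force: 20.0
```

Run:
```python
from h import *
s=bot.sense();print({k:np.round(s[k],3) for k in("tcp_pos","contact_force","moment","q","finger_force","grip_width")})
```

```text
{'tcp_pos': array([0.528, 0.091, 0.133]), 'contact_force': array([-11.999,   0.975,   9.593]), 'moment': array([-0.136,  2.659, -0.041]), 'q': array([ 0.044,  0.393, -0.409,  1.947,  0.204,  0.848, -0.498]), 'finger_force': np.float64(20.002), 'grip_width': np.float64(0.019)}
```

servo_tool(
  series=[
    [0,12,-9.5,0,0,0,0],
    [0,24,-15,0,0,0,0],
    [0,36.5,-19,0,0,0,0],
    [0,50,-21.5,0,0,0,0],
    [0,57,-22.5,0,0,0,0],
    [0,61,-22.5,0,0,0,0],
    [0,61,-22.5,0,0,0,0],
  ],
)

```text
time_s: 10.88
tcp_pos: [0.5899, 0.0892, 0.1551]
tcp_rot: [-2.248, -2.193, 0.006]
contact_force: [-7.8, -1.3, 4.6]
grip_width: 0.0194
finger_force: 20.0
```

Run:
```python
from h import *
s=bot.sense();print({k:np.round(s[k],3) for k in("tcp_pos","contact_force","moment","q","finger_force","grip_width")})
w=wcam();im=bot.capture("wrist");sc=bot.capture("scene");bot.capture("top")
for n in("scene","top"):
  for t in("lever_grip","cell_cap"):
    for d in bot.search_frame(t,n)[:2]: print(n,t,d["conf"],d["centre"])
print("pred", proj("scene",[.594,.0925,.172]))
cv2.imwrite("pics/f1.png",np.hstack([cv2.resize(im[0:240,190:460],(405,360)),cv2.resize(sc[150:310,235:415],(395,360),interpolation=cv2.INTER_CUBIC)]))
```

```text
{'tcp_pos': array([0.59 , 0.089, 0.155]), 'contact_force': array([-7.752, -1.333,  4.611]), 'moment': array([-0.314,  1.719, -0.028]), 'q': array([ 0.046,  0.452, -0.393,  1.789,  0.209,  0.945, -0.46 ]), 'finger_force': np.float64(19.999), 'grip_width': np.float64(0.019)}
scene lever_grip 0.59 [290.6, 220.7]
scene cell_cap 0.73 [315.6, 262.0]
top lever_grip 0.45 [184.3, 183.7]
top cell_cap 0.45 [179.4, 196.6]
pred [278.59631432 201.35634188]
```

View pics/f1.png

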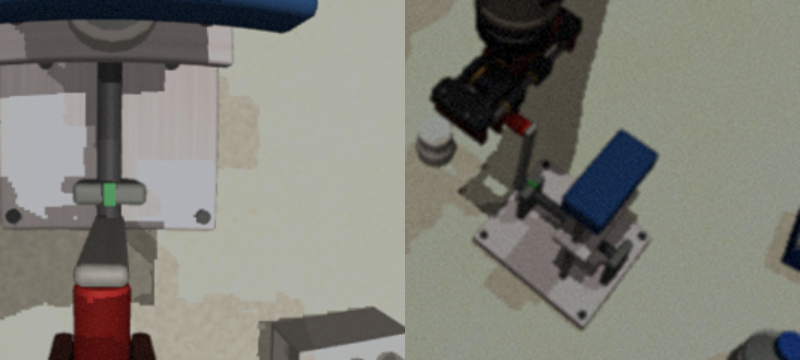

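Wrist view: the lever stands nearly upright. The handle centre is at crop col 102, the arm tip at (101,275) and the shaft and green mark at (110,193). I'll measure the remaining angle.

Run:
```python
from h import *
w=wcam(); f=lambda p,z:np.round(wray(w,(190+p[0]/1.5,p[1]/1.5),z),4)
print("arm tip",f((101.5,275),.182),"handle",f((102.5,320),.182))
print("shaft",f((109.5,100),.07),f((110,193),.078),f((110,193),.068))
print("bolts",f((13,216),.016),f((203,216),.016),f((46,65),.016),f((171,65),.016))
```

```text
arm tip [0.59   0.1301 0.182 ] handle [0.59   0.1151 0.182 ]
shaft [0.5959 0.1984 0.07  ] [0.5948 0.1475 0.078 ] [0.5949 0.1467 0.068 ]
bolts [0.5291 0.1294 0.016 ] [0.6593 0.1263 0.016 ] [0.5554 0.2317 0.016 ] [0.6384 0.2299 0.016 ]
```

servo_tool(
  series=[
    [0,2,0,0,0,0,0],
    [0,4,0,0,0,0,0],
    [0,4,0,0,0,0,0],
    [0,4,0,0,0,0,0],
    [0,4,0,0,0,0,0],
  ],
)

```text
time_s: 11.85
tcp_pos: [0.5935, 0.0891, 0.1552]
tcp_rot: [-2.248, -2.193, 0.006]
contact_force: [-8.5, -1.9, 5.1]
grip_width: 0.0198
finger_force: 20.0
```

Run:
```python
from h import *
s=bot.sense();print({k:np.round(s[k],4) for k in("tcp_pos","contact_force","moment","finger_force","grip_width","time_s")})
w=wcam();im=bot.capture("wrist")
hsv=cv2.cvtColor(im,cv2.COLOR_BGR2HSV); m=((hsv[...,0]<8)|(hsv[...,0]>172))&(hsv[...,1]>120)&(hsv[...,2]>50)
m[:185]=0;m[:,:225]=0;m[:,300:]=0
for r in(195,200,205,210):
    c=np.where(m[r])[0]; print(r,c.min(),c.max(),wray(w,(c.mean(),r),.18)) if len(c) else 0
g=(hsv[...,0]>45)&(hsv[...,0]<80)&(hsv[...,1]>110)&(hsv[...,2]>50); g[:100]=0;g[160:]=0
ys,xs=np.where(g); print("green",xs.mean(),ys.mean(),len(xs),wray(w,(xs.mean(),ys.mean()),.075))
cv2.imwrite("pics/f2.png",cv2.resize(im[90:220,200:320],(554,600),interpolation=cv2.INTER_CUBIC))
```

```text
{'tcp_pos': array([0.5935, 0.0891, 0.1552]), 'contact_force': array([-8.5097, -1.9373,  5.0864]), 'moment': array([-0.2765,  1.9866, -0.0544]), 'finger_force': np.float64(19.9987), 'grip_width': np.float64(0.0198), 'time_s': np.float64(11.85)}
195 239 276 [0.59340398 0.1236114  0.18      ]
200 239 276 [0.59333888 0.12109341 0.18      ]
205 240 276 [0.59351495 0.11854158 0.18      ]
210 240 276 [0.59344971 0.11596592 0.18      ]
green 258.0 129.0 105 [0.59403869 0.1469076  0.075     ]
```

View pics/f2.png

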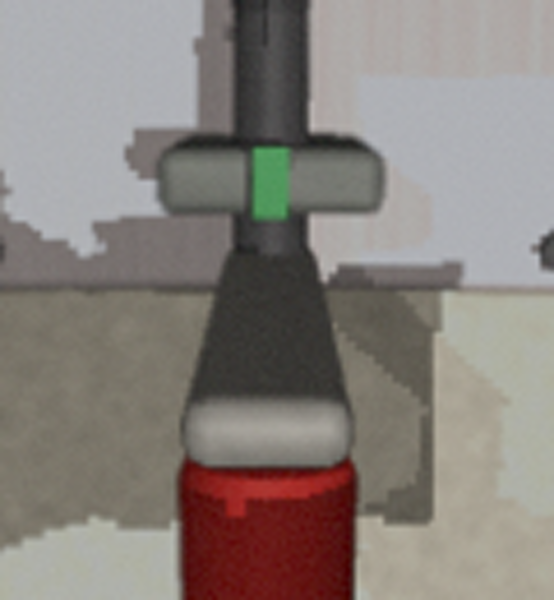

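Now the lever arm tapers symmetrically above the shaft, with the handle at x=0.5934 and the axis also at 0.5934 in that plane. It is upright.

servo_tool(
  series=[
    [0,0,0,0,0,0,0],
    [0,0,0,0,0,0,0],
    [0,0,0,0,0,0,0],
    [0,0,0,0,0,0,0],
  ],
)

```text
time_s: 12.4
tcp_pos: [0.5935, 0.0891, 0.1552]
tcp_rot: [-2.248, -2.193, 0.006]
contact_force: [-8.2, -1.4, 7.2]
grip_width: 0.0191
finger_force: 20.0
```

```bash
python3 -c "
from h import *
s=bot.sense();print(s['tcp_pos'],s['contact_force']);print(bot.finish_job())"
```

```text
[0.59353154 0.08908821 0.15518923] [-8.15072273 -1.41036083  7.23359022]
the job is handed in; nothing more can be done
None
```

I turned the white block's vent valve to the green dot first, then swung the cam lever upright; the gripper was still holding it steady there when I handed the job in at about 12.4 s (no verdict was returned).

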